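# Power up the bench supply, arm the strip tester and hold its test bar

## Task

Run the light test: press down the raised half of the rocker on the power supply until it has tipped fully over, then push the tester's round key fully down so that it stays down, and then press the tester's long bar key fully down and keep it held, finishing the program with the fingertips still holding the bar down. Keep to that order, do not press the square key, and leave the tester and everything else lying on the table where it is: nothing is to be picked up or shoved about.

Things in the scene. Friction and masses are not known exactly. Their poses are not given: they have to be found in the camera images.
- supply: Bench power supply: grey metal box fixed to the table, 160 (x) x 200 (y) x 70 mm high, vent slots and a white rocker on its top, display and two brass terminals on its -x face. Origin: centre of its underside, z up. It may stand at the left or the right of the work area, turned by up to 0.5 rad.
- rocker (a joint): White rocker, a flat slab 64 mm long (along the supply's x) x 32 mm wide x 10 mm thick, pivoting about an axis along the supply's y that lies 45 mm to the -y side of the supply's origin and 88 mm above the table. 0 = off: the +x half raised, the -x half low. 0.4 rad = fully over: the +x half low. Pressing the +x half down raises the value. It has no spring, only friction (about 0.025 N m, some 1 to 3 N at the fingertips), and stays where it is left. Counts as on above 0.32.
- rocker_raised (a point): Point on the rocker's upper face, in the middle of the +x half (the raised half at the start), about 21 mm from the pivot and 97 mm above the table at the start; it moves with the rocker and lies about 9 mm lower when fully over. Axes as the supply's when off.
- tester: Strip tester: loose grey plastic box on rubber feet, about 0.9 kg, 130 (x) x 220 (y) x 45 mm high, aluminium face plate with three black keys in a row along y and a small dark display in the corner beyond the round key. Origin: centre of its underside, z up. It stands on the other side of the work area from the supply, turned by up to 0.5 rad. May not be raised 15 mm or moved 30 mm.
- round_key_top (a point): Centre of the top of the round key (32 mm diameter), 59 mm above the table when up, at x -12, y +70 mm in the tester's frame; moves with the key. Axes as the tester's.
- round_key (a joint): Travel of the round key downwards: 0 up, 0.008 m fully down. No spring: about 3 N of friction, stays where it is pushed. Counts as down above 0.006.
- bar_key_top (a point): Centre of the top of the long bar key, 80 mm along the tester's x and 26 mm wide, in the middle of the tester, 59 mm above the table when up; moves with the key. Axes as the tester's.
- bar_key (a joint): Travel of the bar key downwards: 0 up, 0.008 m fully down. Sprung: about 2 N to start, 4.2 N at full travel (then a hard stop); comes up when let go. Counts as pressed above 0.0055.
- square_key_top (a point): Centre of the top of the square key (30 x 30 mm), 59 mm above the table, at x -12, y -70 mm in the tester's frame. Not to be pressed. Axes as the tester's.
- square_key (a joint): Travel of the square key: 0 up, 0.008 m fully down, sprung like the bar key. Must not be pressed more than 0.003.
- marker_a: Marker pen, white barrel and black cap, 132 mm long along its x, 13 mm thick, lying loose on top of the supply, on the +y side beyond the rocker. Origin about the middle of its underside.
- marker_b: A second such marker pen, 132 mm long, lying on the table between the supply and the tester. Origin about the middle of its underside.
- tape_roll: Roll of blue masking tape lying flat, 110 mm outside diameter, 24 mm high. Origin: centre of its underside.
- strip_reel: White plastic reel with two flanges lying flat, 130 mm diameter, 20 mm high. Origin: centre of its underside.
- tape_measure: Grey tape measure, 60 (x) x 36 (y) x 55 mm high, standing between the supply and the tester. Origin: centre of its underside.
- clip_tray: Clear open tray, 90 (x) x 130 (y) x 35 mm high, at the left edge of the work area. Origin: centre of its underside.
- screwdriver: Screwdriver with black handle, 190 mm long along its x, handle to -x, lying at the right edge of the work area. Origin about its middle.

How it is judged:
By the outcome, as a careful person would: the job done as asked, in the order asked, and still so for the second after the job is handed in, while the arm keeps its last pose, push and grip.
It also fails if it takes over 48 s, if anything falls off the work surface, if the arm or the gripper's body presses on something with over 40 N, if the wrist force passes 120 N, or if a joint passes its speed limit or range.

## Robot

A 6-joint arm with a two-finger parallel gripper is mounted at the origin on the work surface. World frame = base frame: x ahead of the robot, y to its left, z up, the work surface at z = 0. Lengths are in mm, angles in rad, forces in N, time in s.
With the tool pointing down it reaches from about 350 to 925 mm from the base axis. Payload 6.4 kg.
Tool frame: the origin (TCP) lies at the very end of the fingers, on their centre line; the grasp point (between the pads) lies behind it (r.grip_depth is the z of the grasp point in the tool frame, in mm); z points along the fingers, y is the line along which they close (so a half turn about z gives the same grasp; the last joint's range is limited). The gripper opens to 85 mm and grips with 20 to 120 N. Pads are 22 mm wide; open, the fingers measure 114 mm over their backs; the gripper's body (76 mm by 85 mm) begins 54 mm behind the grasp point. The pads swing forward as they close: fully open they stand 13 mm farther back than shut.
Start: joints at [0.948, 0.245, 1.558, -0, 1.339, -0.174], TCP at [282.024, 585.642, 231.29] pointing down, gripper open.
Joint ranges: [-3.13, 3.13], [-1.02, 2.26], [0.13, 2.54], [-0.95, 4.09], [0.21, 2.88], [-2.74, 2.74]. Speed limits (rad/s): [2.57, 2.57, 3.14, 3.14, 3.14, 3.14].

## Interface

Orientations are given as a 3x3 rotation matrix whose columns are the frame's x, y, z axes.
In Python, from workcell import r gives the robot as it stands. Calls block until the motion is done:
- r.move_to(position, orientation): joint-space move of the TCP to a pose.
- r.move_l(position, frame=None, max_speed=150, contact_N=None): straight line of the TCP; frame=None keeps the orientation; max_speed is the mean speed in mm/s. With contact_N (N) it stops when the force on the tool has changed by that much, and returns True; else False.
- r.movej(angles): joint-space move.
- r.command_gripper(opening, f_grip=None): opening from 0.0 (shut) to 1.0 (fully open); f_grip is the grip in N (None keeps the last); returns when the fingers have stopped.
- r.wait(seconds).
- r.inverse_kinematics(position, orientation): joint angles nearest the present ones, or None.
- r.observe(): the state.
- r.grab_frame(name): name is "scene" or "top" or "wrist"; returns (picture, depth): 384x512x3 uint8, blue, green, red; 384x512 float32, mm along the optical axis (not along the pixel's ray), 0 where there is no reading.
- r.camera_model(name): a dict with "intrinsics" (3x3 intrinsics, pixels), "world_from_camera" (4x4, takes a point from camera to world coordinates). Camera axes: x right, y up, looking along -z (the intrinsics and any distortion apply to the point x, -y, -z); pixel columns grow to the right and rows downward; lengths in mm; the calibration is good to about 2 mm. A picture is of the moment at which its call begins: read the wrist's pose just before it. camera_model takes no time and is no camera call; for the wrist camera it gives the pose at the moment of the call.
A pose or a line that the arm cannot do raises r.MotionError and nothing moves.
- r.finish_job(): hands the job in; it is judged then, once.
Trained networks look in the newest picture that a camera, given by its name, has taken for a name from the list of things; names that differ only in an ending like _2 or _b are one class to them, and where a whole thing is asked for, a point or a joint stands for the part that bears it (a point fixed in the world has none). Each returns a list of dicts, best first, with "p" (0 to 1); they miss things now and then, are a little off and sometimes report something else, mostly with a low value. They report only what shows in the picture. A call takes as long as a camera call.
- r.cut_out(camera, label): "pixels" (384x512 bool, what is visible of it) and "position" ([column, row] in pixels, amid what is visible of it).
The state is a dict: "time_s": time; "joints": joint angles; "dq": joint speeds; "joint_torque": joint torques, N m; "ee_pos": TCP position; "orientation": TCP orientation; "force": force on the tool from outside, world axes, zero at the start; "moment": the same for the moment, N m; "opening": opening from 0.0 (shut) to 1.0 (fully open); "grip_force": force on a finger pad.
Only numpy, scipy, OpenCV 4.12 (cv2) and the standard library are available. Lean on these libraries where they do the work, as an engineer would, in place of code of your own. Each camera call takes 0.05 s, during which the arm holds its last target. There are 200 camera calls.

## Working session

There is one attempt and no reset: what is moved stays moved. The work goes in short steps, each a Python script; the robot and the scene stay as the last script left them, time stands still between calls to the robot, and variables do not carry over. Pictures are saved under pics/ and viewed, at most 10 in all, crops included, and the job is handed in when it is done.

```bash
mkdir -p pics; ls; cat > h.py <<'E'
import numpy as np, cv2
from workcell import r
def cloud(cam, depth, M=None):
    m=M or r.camera_model(cam); K=np.array(m["intrinsics"]); T=np.array(m["world_from_camera"])
    v,u=np.indices(depth.shape)
    x=(u-K[0,2])/K[0,0]*depth; y=(v-K[1,2])/K[1,1]*depth
    P=np.stack([x,-y,-depth],-1)@T[:3,:3].T+T[:3,3]
    P[depth<=0]=np.nan
    return P
E
python3 - <<'E'
from h import *
for c in("top","scene"):
    im,d=r.grab_frame(c); cv2.imwrite(f"pics/{c}0.png",im); P=cloud(c,d); np.save(f"{c}.npy",P)
    m=r.camera_model(c); print(c,m.keys(),np.round(m["world_from_camera"],2).tolist())
    for l in("supply","rocker","tester","round_key","bar_key","square_key","tape_measure","marker_a"):
        for o in r.cut_out(c,l)[:2]:
            q=P[o["pixels"]]; print(l,round(o["p"],2),np.round(o["position"]),o["pixels"].sum(),np.round(np.nanmedian(q,0)))
print(r.observe()["time_s"], r.grip_depth)
E
```

```text
pics
top dict_keys(['intrinsics', 'world_from_camera']) [[-0.03, 0.98, -0.21, 142.79], [-1.0, -0.04, 0.0, -0.82], [-0.01, 0.21, 0.98, 1641.38], [0.0, 0.0, 0.0, 1.0]]
supply 0.92 [307. 174.] 3039 [ 511. -213.   70.]
supply 0.69 [163. 172.] 57 [542. 266.  58.]
rocker 0.53 [323. 169.] 150 [ 514. -256.   93.]
tester 0.61 [184. 175.] 2649 [524. 193.  46.]
bar_key 0.53 [183. 172.] 185 [530. 196.  58.]
bar_key 0.53 [ 99. 171.] 1135 [560. 488.   7.]
square_key 0.47 [203. 184.] 78 [490. 137.  59.]
tape_measure 0.7 [243. 145.] 240 [621.   5.  53.]
marker_a 0.55 [245. 193.] 112 [451.  -2.  12.]
marker_a 0.49 [283. 174.] 167 [ 513. -143.   81.]
scene dict_keys(['intrinsics', 'world_from_camera']) [[0.7, -0.38, 0.6, 1066.06], [0.71, 0.36, -0.6, -578.23], [0.02, 0.85, 0.53, 595.82], [0.0, 0.0, 0.0, 1.0]]
supply 0.76 [196. 249.] 5387 [ 553. -243.   69.]
supply 0.39 [305. 191.] 2311 [548. 173.  45.]
rocker 0.51 [183. 238.] 279 [ 521. -258.   92.]
tester 0.96 [307. 192.] 2304 [548. 173.  45.]
tester 0.17 [243. 209.] 161 [452.  -6.  10.]
round_key 0.49 [328. 177.] 66 [544. 260.  57.]
round_key 0.48 [285. 184.] 111 [494. 133.  56.]
bar_key 0.65 [307. 180.] 160 [532. 189.  58.]
bar_key 0.54 [225. 223.] 229 [ 539. -149.   80.]
square_key 0.64 [285. 185.] 87 [495. 133.  57.]
tape_measure 0.69 [294. 230.] 525 [633. -10.  40.]
marker_a 0.69 [226. 222.] 174 [ 535. -149.   81.]
marker_a 0.57 [242. 207.] 151 [450.  -6.  10.]
0.9 -18.700000000000003
```

```bash
python3 - <<'E'
from h import *
im=cv2.imread("pics/top0.png")
cv2.imwrite("pics/v1.png",cv2.resize(im[110:250,110:370],None,fx=3,fy=3,interpolation=cv2.INTER_CUBIC))
P=np.load("top.npy"); S=np.load("scene.npy")
def rect(c,zlo,zhi,box):
    Q=c.reshape(-1,3); m=(Q[:,2]>zlo)&(Q[:,2]<zhi)&(Q[:,0]>box[0])&(Q[:,0]<box[1])&(Q[:,1]>box[2])&(Q[:,1]<box[3])
    q=Q[m]; print(len(q),np.round(q[:,2].mean(),1),cv2.minAreaRect(q[:,:2].astype(np.float32)))
for c in(P,S):
    rect(c,42,50,(400,680,60,330)); rect(c,66,74,(380,680,-380,-90)); rect(c,54,62,(400,680,60,330)); rect(c,84,110,(430,600,-310,-190))
E
```

```text
1489 46.1 ((527.3268432617188, 198.03414916992188), (219.78890991210938, 129.72386169433594), 68.1685791015625)
1807 70.1 ((518.5803833007812, -210.33099365234375), (199.40638732910156, 163.56991577148438), 87.27727508544922)
280 57.8 ((522.0352783203125, 200.87118530273438), (200.14222717285156, 117.1297378540039), 69.89922332763672)
201 93.4 ((515.7854614257812, -255.1737518310547), (40.109710693359375, 62.18257141113281), 84.73979949951172)
1211 45.5 ((526.3036499023438, 196.94845581054688), (219.8035125732422, 132.81283569335938), 67.4518814086914)
3120 69.8 ((517.8576049804688, -211.72232055664062), (199.57191467285156, 161.44482421875), 86.74105834960938)
234 58.1 ((526.2510375976562, 193.96014404296875), (169.71017456054688, 80.23202514648438), 58.70048522949219)
273 92.6 ((516.235595703125, -257.027099609375), (41.31648254394531, 65.48287963867188), 87.11968231201172)
```

View pics/v1.png

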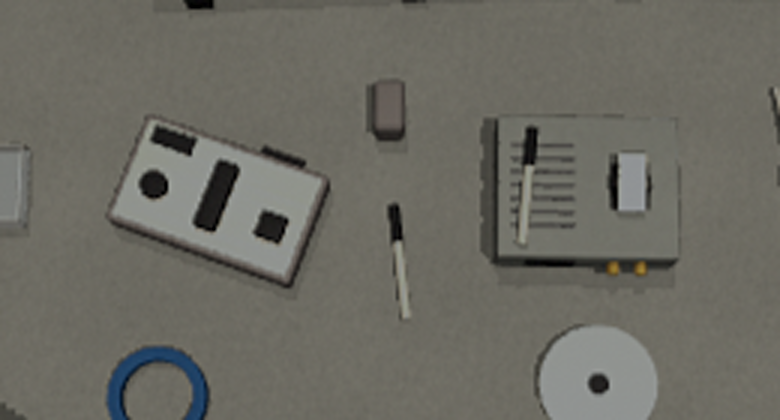

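The picture shows the tester on the left: round key at (153,184), bar at (216,196), square key at (270,226), and its display beyond the round key. The supply is on the right with its rocker at (631,182). The depth fits match the stated sizes and heights, so I'll press the rocker now.

```bash
cat >> h.py <<'E'
def down(a):  # tool x along world angle a, z down
    c,s=np.cos(a),np.sin(a); return np.array([[c,s,0],[s,-c,0],[0,0,-1.]])
def loc(o,yaw,x,y):
    c,s=np.cos(yaw),np.sin(yaw); return np.array([o[0]+c*x-s*y,o[1]+s*x+c*y])
SUP=((518.2,-211),np.radians(-3)); TES=((526.8,197.5),np.radians(-22.2))
def st(t=""):
    o=r.observe(); print(t,round(o["time_s"],1),np.round(o["ee_pos"],1),np.round(o["force"],1),np.round(o["opening"],2))
E
python3 - <<'E'
from h import *
r.command_gripper(0.0)
print(np.round(r.observe()["orientation"],2).tolist())
p=loc(*SUP,25,-45); print(p, loc(*TES,-12,70))
R=min((down(SUP[1]),down(SUP[1]+np.pi)),key=lambda R:abs((lambda q:9 if q is None else q[5])(r.inverse_kinematics([*p,160],R))))
r.move_to([*p,160],R); st("hover")
r.move_l([*p,106],max_speed=120); st("near")
print(r.move_l([*p,84],max_speed=25,contact_N=12)); st("pressed")
r.move_l([*p,160],max_speed=150)
im,d=r.grab_frame("top"); cv2.imwrite("pics/top1.png",im)
im,d=r.grab_frame("scene"); P=cloud("scene",d); cv2.imwrite("pics/scene1.png",im)
im2,d2=r.grab_frame("wrist"); cv2.imwrite("pics/v2.png",np.hstack([im2[:,60:452],cv2.resize(im[180:310,120:260],(392,384))])); st()
E
```

```text
[[-0.9, 0.43, -0.0], [0.43, 0.9, 0.0], [0.0, -0.0, -1.0]]
[ 540.81062034 -257.24672797] [542.13840806 266.84503038]
hover 4.8 [ 541.1 -256.6  160. ] [-1.   0.1  0.1] 0.0
near 5.4 [ 541.1 -257.3  106.3] [-0.2 -0.1  0.4] -0.0
True
pressed 6.1 [ 542.  -257.6   89.3] [-1.   1.9  6.5] -0.0
 6.8 [ 539.9 -256.6  158.2] [ 0.  -0.2  0.1] 0.0
```

View pics/v2.png

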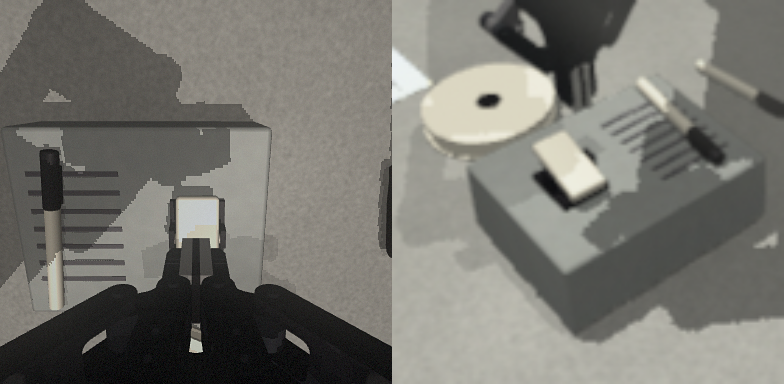

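The wrist view (left) and the scene crop (right) both show the rocker clear. It looks tipped towards +x, and I'll measure the slope to confirm. Nothing else has moved.

```bash
python3 - <<'E'
from h import *
for c in("scene","wrist"):
    im,d=r.grab_frame(c); P=cloud(c,d).reshape(-1,3)
    for n,Q in((("before",np.load("scene.npy").reshape(-1,3)),) if c=="scene" else ())+(("now",P),):
        o=loc(*SUP,0,-45); t=SUP[1]; e=Q[:,:2]-o; x=e@[np.cos(t),np.sin(t)]; y=e@[-np.sin(t),np.cos(t)]
        m=(abs(x)<28)&(abs(y)<12)&(Q[:,2]>80)&(Q[:,2]<105)
        a=np.linalg.lstsq(np.c_[x[m],y[m],np.ones(m.sum())],Q[m,2],rcond=None)[0]; print(c,n,m.sum(),np.round(a,3))
E
```

```text
scene before 138 [ 1.6500e-01 -2.0000e-03  9.3208e+01]
scene now 199 [-2.0700e-01 -2.8000e-02  9.2837e+01]
wrist now 1152 [-2.0000e-01 -4.0000e-03  9.3963e+01]
```

The slope has gone from about +0.2 to -0.2, so the rocker is fully over. Next is the round key.

```bash
python3 - <<'E'
from h import *
p=loc(*TES,-12,70); a=TES[1]+np.pi/2
f=lambda R:(lambda q:9 if q is None else abs(q[5]))(r.inverse_kinematics([*p,130],R))
R=min((down(a),down(a+np.pi)),key=f); print(f(R))
r.move_l([*loc(*SUP,25,-45),200])
r.move_to([*p,130],R)
im,d=r.grab_frame("wrist"); P=cloud("wrist",d); cv2.imwrite("pics/v3.png",im)
for l in("round_key","bar_key","tester"):
    for o in r.cut_out("wrist",l)[:2]: print(l,round(o["p"],2),np.round(o["position"]),o["pixels"].sum(),np.round(np.nanmedian(P[o["pixels"]],0),1))
Q=P.reshape(-1,3); e=Q[:,:2]-np.array(TES[0]); t=TES[1]; x=e@[np.cos(t),np.sin(t)]; y=e@[-np.sin(t),np.cos(t)]
for n,m in(("round",(abs(x+12)<24)&(abs(y-70)<24)),("bar",(abs(x)<48)&(abs(y)<22))):
    m&=(Q[:,2]>54)&(Q[:,2]<63); print(n,m.sum(),[np.round((v[m].min(),v[m].max()),1) for v in(x,y)],np.round(np.nanmedian(Q[m,2]),1)) if m.any() else print(n,0)
st()
E
```

```text
0.6574161279142201
round_key 0.72 [252. 204.] 1490 [543.4 270.8  58.1]
bar_key 0.85 [304. 279.] 659 [556.6 198.3  58.7]
tester 0.94 [276. 204.] 21063 [555.4 261.9  46.1]
round 1395 [array([-27.6,   3.2]), array([57. , 88.1])] 58.2
bar 513 [array([-40. ,  39.9]), array([-0.1, 16. ])] 59.1
 9.5 [542.6 266.2 130.2] [-0.  -0.4 -0. ] 0.0
```

View pics/v3.png

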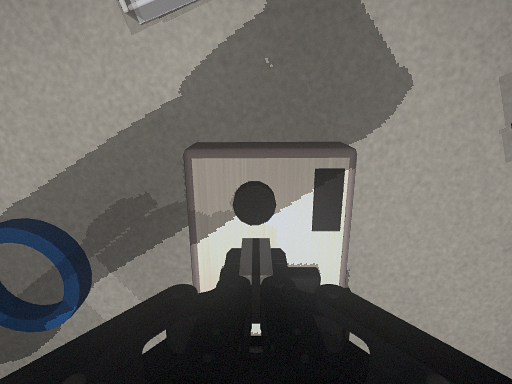

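The wrist view shows the round key at (254,203) with the fingers aligned to the tester. The keys measure about 2 mm further along +y than my estimate, so I'll correct for that and press.

```bash
sed -i 's/^TES=.*//; s/TES=((526.8,197.5)/TES=((527.6,199.5)/' h.py; python3 - <<'E'
from h import *
p=loc(*TES,-12,70)
r.move_l([*p,68],max_speed=100)
print(r.move_l([*p,46],max_speed=20,contact_N=12)); r.wait(0.2); st("round")
r.move_l([*p,110],max_speed=120)
im,d=r.grab_frame("wrist"); P=cloud("wrist",d)
Q=P.reshape(-1,3); e=Q[:,:2]-np.array(TES[0]); t=TES[1]; x=e@[np.cos(t),np.sin(t)]; y=e@[-np.sin(t),np.cos(t)]
m=(np.hypot(x+12,y-71)<12); print(m.sum(),np.nanmedian(Q[m,2]))
m=(abs(x)<60)&(abs(y-95)<8)&(Q[:,2]>40); print("plate",np.nanmedian(Q[m,2]))
st()
E
```

```text
True
round 11.3 [543.1 268.9  51. ] [-1.4 -0.6  4.1] -0.0
4575 146.62253433871965
plate 182.32443408954805
 12.0 [542.1 268.6 108.8] [-0.2  0.1 -0.6] -0.0
```

```bash
python3 - <<'E'
from h import *
p=loc(*TES,0,0)
r.move_l([*p,110],max_speed=150)
im,d=r.grab_frame("wrist"); Q=cloud("wrist",d).reshape(-1,3)
e=Q[:,:2]-np.array(TES[0]); t=TES[1]; x=e@[np.cos(t),np.sin(t)]; y=e@[-np.sin(t),np.cos(t)]; ok=(Q[:,2]<65)&(Q[:,2]>40)
z=lambda m:(m.sum(),np.round(np.median(Q[m,2]),1) if m.any() else None)
zr=z(ok&(np.hypot(x+12,y-70)<12)); print("round",zr,"plate",z(ok&(abs(x)<20)&(abs(y-40)<8)))
if zr[1] is None or zr[1]<53.5:
    r.move_l([*p,68],max_speed=100)
    print(r.move_l([*p,44],max_speed=20,contact_N=14)); r.wait(0.5); st("bar")
E
```

```text
round (np.int64(1203), np.float64(51.5)) plate (np.int64(1421), np.float64(46.2))
True
bar 14.6 [527.9 199.5  51.1] [-1.9 -1.3  5.8] -0.0
```

The round key reads 51.5 mm, which is down, and the bar is at its stop. I'll add a little hold force, then check the scene.

```bash
python3 - <<'E'
from h import *
p=r.observe()["ee_pos"]
r.move_l([p[0],p[1],p[2]-1.0],max_speed=10,contact_N=8); r.wait(0.5); st("bar")
im,d=r.grab_frame("scene"); cv2.imwrite("pics/v4.png",im)
E
```

```text
bar 15.3 [527.9 199.5  50.9] [-4.4 -1.3  9.8] -0.0
```

View pics/v4.png

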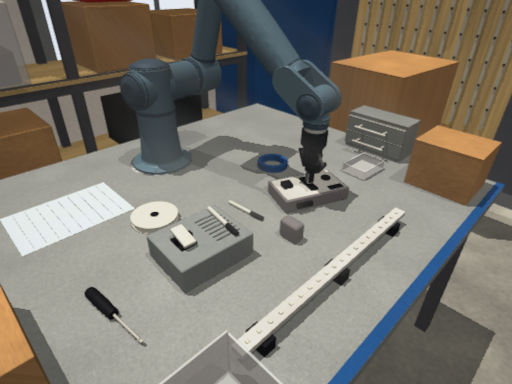

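The scene shows the fingers on the bar at (310,182), the rocker tipped at (183,236), and everything else where it was. I'll hand it in.

```bash
python3 -c "
from h import *
st(); print(r.finish_job())"
```

```text
15.4 [527.9 199.5  50.9] [-3.9 -0.9  9.3] 0.01
the job is handed in; nothing more can be done
None
```

The light test is done and handed in at about 15 s: rocker tipped fully over, round key down and staying down, then the bar key pressed to its stop and still held with about 9 N; the square key wasn't pressed and nothing else appears to have moved.

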